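Tighten an elbow hose fitting into a nebuliser pump: to resistance plus 30 degrees

ROBOT

A 6-joint arm with a two-finger parallel gripper is mounted at the origin on a cart in front of the work surface, level with it; the furniture and walls round the work are solid. World frame = base frame: x ahead of the robot, y to its left, z up, the work surface at z = 0. Lengths are in mm, angles in rad, forces in N, time in s.
With the tool pointing down it reaches from about 300 to 775 mm from the base axis. Payload 14.6 kg.
Tool frame: the origin (TCP) lies where the fingers leave the gripper's body, on its centre line; the fingertips stand 97 mm ahead of it and the grasp point (between the pads) lies ahead of it (grip_depth is the z of the grasp point in the tool frame, in mm); z points along the fingers, y is the line along which they close (so a half turn about z gives the same grasp; the last joint's range is limited). The gripper opens to 94 mm and grips with 3 to 60 N. Pads are 16 mm wide; open, the fingers measure 119 mm over their backs; the gripper's body (75 mm by 177 mm) begins 78 mm behind the grasp point.
Start: joints at [-0.067, 0.3, 1.521, -0, 1.321, -0.067], TCP at [549.991, -0.002, 302.646] pointing down, gripper open.
Joint ranges: [-3.03, 3.03], [-0.79, 2.21], [0.23, 2.52], [-1.04, 4.18], [0, 3.07], [-2.55, 2.55]. Speed limits (rad/s): [2.22, 2.22, 2.57, 3.14, 3.14, 3.14].

INTERFACE

Orientations are given as [roll, pitch, yaw] about the fixed x, y, z axes, in that order (R = Rz(yaw) Ry(pitch) Rx(roll)).
In Python, from cell import read_state, camera, sign_off, regions_of, spot_point, grip_depth gives the robot as it stands. The module is installed in compiled form; this text tells all that it offers.
- The arm moves only by the tool send_rows, never from a script. Its argument "series" is a list of rows, each a list of 3 entries, a list of its own where there are three numbers: the shift along the world's x, y, z in mm, then the turn about the world's z in degrees, then the closure, from -1 (fully open) to 1 (shut), so that 0 is half open. A call has 1 to 12 rows; each row shifts and turns the commanded pose from where the row before left it; what a row does not reach is not made up. A row lasts 1/10 s, in which the tool goes at most 50 mm and 8.59 degrees, less where a joint would pass 70% of its speed; a pose out of reach is approached as far as the arm can. A call is refused whole if a number of a shift passes 50 or a number of a turn 8.59, either way. A call with a gripper value outside its range is refused whole. The fingers move at their own pace and stop on an object; "squeeze" is the grip in N (left out, the last holds). Time passes only in rows, so rows that do not move let the fingers close. It gives the time, the measured TCP pose, the force, the opening and the grip force at its end, in the units of the state.
- read_state(): the state, without advancing time (a new reading comes with each control period).
- camera(name): name is "scene" or "side" or "wrist"; returns a dict with "color" (480x640x3 uint8, blue, green, red), "fx", "fy", "cx", "cy" (pixels), "camera_from_world" (4x4, takes a point from world to camera coordinates). Camera axes: x right, y down, z forward; pixel columns grow to the right and rows downward; lengths in mm; the calibration is good to about 2 mm. A picture is of the moment at which its call begins. There is no depth.
- sign_off(): hands the job in; it is judged then, once.
Trained networks look in a picture, given as the dict that the camera call returned (one of the last four; its "shot" number tells which), for a name from the list of things; names that differ only in an ending like _2 or _b are one class to them, and where a whole thing is asked for, a point or a joint stands for the part that bears it (a point fixed in the world has none). Each returns a list of dicts, best first, with "confidence" (0 to 1); they miss things now and then, are a little off and sometimes report something else, mostly with a low value. They report only what shows in the picture. A call takes as long as a camera call. They do not tell look-alikes from the thing itself.
- regions_of(thing, picture): "mask" (480x640 bool, what is visible of it).
- spot_point(thing, picture): "point" ([x, y, z] in mm, in the coordinates of the camera as it stood for that picture, good to about 4 mm: a listed point, or the origin of a listed thing).
The state is a dict: "clock": time; "joints": joint angles; "qd": joint speeds; "effort": joint torques, N m; "eef_pos": TCP position; "eef_rot": TCP orientation; "wrist_force": force on the tool from outside, world axes, zero at the start; "moment": the same for the moment, N m; "finger_gap": finger opening in mm; "finger_force": force on a finger pad.
Only numpy, scipy, OpenCV 4.12 (cv2) and the standard library are available. Lean on these libraries where they do the work, as an engineer would, in place of code of your own. Each camera call takes 0.05 s, during which the arm holds its last target. There are 200 camera calls.

TASK

Take the metal elbow hose fitting out of its parts cup, lower its two pins through the slots of the port on top of the pump until its flange sits flat on the seal, and turn it clockwise (seen from above) until you feel the resistance rise. From there turn it a further 30 degrees and no more, without forcing it, and let go. Leave the two standing sample tubes as they are.

Things in the scene. Friction and masses are not known exactly. Their poses are not given: they have to be found in the camera images.
- elbow: Loose elbow hose fitting of bare grey metal, about 90 g. Origin: centre of the underside of its round flange (56 mm diameter, 5 mm thick); z up along its axis. Below the flange a stem of 24 mm diameter runs down to z -17 mm, then a nose tapering to 14 mm at z -25.5 mm. A hose barb 12 mm thick points along +x at z 24 mm, out to x = 50 mm. Half a turn about z gives the same fit.
- grip_block (a point): Point on the fitting's axis 30 mm above the flange's underside, where to grasp, axes as the fitting's. The flat-sided block there is 26 mm along x and 24 mm along y and reaches from the flange (z 5 mm above its underside) to z 45 mm; grasp it across the 24 mm, fingers closing along y, fingertips kept clear above the flange.
- pins (a point): Centre of the fitting's round cross pin, 13 mm below the flange's underside, axes as the fitting's. The pin is 8 mm thick, lies along x through the stem and stands out 20 mm from the axis on both sides: these ends are the two pins.
- cup: Fixed round plastic cup, 72 mm wide and 32 mm high, open at the top with a hole 45 mm wide; origin at the centre of its underside. The fitting stands upright in it with its flange resting on the rim, with up to about 2 mm of side play, and is simply lifted out.
- pump: White nebuliser pump, casing 124 x 104 mm and 50 mm high, screwed down to the desk by two steel lugs (out to x = +79 and -79 mm); origin at the centre of its underside. A grey round port, 68 mm across, rises from the middle of the casing to 82 mm height.
- port (a point): Centre of the port's flat top face, 82 mm above the desk, z up, turned with the pump. Hole 26 mm in diameter; two slots for the pins, 11 mm wide, along +x and -x out to 22 mm. A black seal washer (46 to 58 mm diameter) stands 2 mm proud and gives 1 mm per 4 N. The fitting goes in with its x axis along this x (either way round); seated, its flange lies on the washer, origin 0 to 2 mm above here.
- port_inside (a point): Point on the port's axis 13 mm under its face (6 mm thick), where the pins run. They turn freely, only rubbing slightly, for 12 to 58 degrees clockwise from the slots (different every time; nothing shows it) and then meet a hidden friction collar. From there the collar turns along against a steady 0.3 N m and stays where it is left: it does not spring back, and turning back does not take it along.
- tube_81: Sample tube with a screw cap, 31 mm in diameter and 100 mm tall, standing loose beyond the cup, farther from the robot; origin at the centre of its underside.
- tube_82: Sample tube with a screw cap, 31 mm in diameter and 100 mm tall, standing loose to the right of the cup as the robot sees it; origin at the centre of its underside.
Mind the look-alikes: they are no part of the job. There is more than one size of the elbow; the job needs the middle-sized.

How it is judged (in metres and radians):
On the way, in this order (a step that is already met when the one before it is completed fails the run):
1. the fitting is in the port, its flange down on the seal washer (z of elbow in the frame of port below 0.003 m and horizontal distance between elbow and port below 0.003 m), for 0.1 s.
2. the fitting has been turned up against the collar and has begun to drag it (distance of collar_c0 from where it was at the start of the episode above 0.001 m), for 0.1 s.
At the end, for the whole second after the job is handed in: The fitting sits in the port, upright (within 0.08 rad) and at rest, within 3 mm of centre and its flange within 3 mm of the port's face (on the washer), and it has turned the collar inside by 30 degrees (20 to 40 degrees) beyond the point where the resistance rose (all of step 1 and distance of collar_c0 from where it was at the start of the episode between 0.0061 and 0.012 m and angle between elbow's own z axis and vertical below 0.08 rad and linear speed of elbow below 0.02 m/s); the robot touches nothing.
It fails at once if the fitting is forced: more than 30 N between it and the pump (contact force between elbow and pump above 30 N).
It fails at once if a sample tube is knocked over or moved more than 20 mm (distance of any of tube_81, tube_82 from where it was at the start of the episode above 0.02 m).
It also fails if it takes over 58 s, if anything falls off the work surface, if the arm or the gripper's body presses on something with over 40 N, if the wrist force passes 120 N, or if a joint passes its speed limit or range.

## Working session

There is one attempt and no reset: what is moved stays moved. The work goes in short steps, Python scripts to look and compute and a tool call to move; the robot and the scene stay as the last step left them, time stands still between calls to the robot, and variables do not carry over. Pictures are saved under pics/ and viewed, at most 10 in all, crops included, and the job is handed in when it is done.

Besides the shell and the picture viewer there is one more tool, called after ">>>" as name([rows], argument=value, ...), one row to a line, values as JSON. send_rows: Moves the arm, as the interface text tells. Its arguments: {"type":"object","properties":{"series":{"type":"array"},"squeeze":{"type":"number"}},"required":["series"]}

```bash
mkdir -p pics; cat > h.py <<'E'
import numpy as np, cv2
from cell import *
def world(p,pic):
    return (np.linalg.inv(pic["camera_from_world"])@np.r_[p,1])[:3]
def proj(p,pic):
    c=pic["camera_from_world"]@np.r_[p,1]; return pic["fx"]*c[0]/c[2]+pic["cx"],pic["fy"]*c[1]/c[2]+pic["cy"]
def ray(u,v,z,pic):
    T=np.linalg.inv(pic["camera_from_world"]); d=T[:3,:3]@[(u-pic["cx"])/pic["fx"],(v-pic["cy"])/pic["fy"],1]
    o=T[:3,3]; return o+d*(z-o[2])/d[2]
E
python3 - <<'E'
from h import *
print(grip_depth, read_state())
P=[]
for n in("scene","side","wrist"):
    p=camera(n);P.append(p["color"])
    for t in("elbow","grip_block","pins","cup","pump","port","tube_81"):
        for r in spot_point(t,p):
            if r["confidence"]>.2:
                w=world(r["point"],p);print(n,t,round(r["confidence"],2),w.round(),np.round(proj(w,p)))
    cv2.imwrite(f"pics/{n}0.png",p["color"])
E
```

```text
78.39999999999999 {'clock': 0.0, 'joints': array([-6.65852078e-02,  3.00468231e-01,  1.52160187e+00, -1.53169353e-05,
        1.32072836e+00, -6.66117579e-02]), 'qd': array([-0.00010432,  0.00037806, -0.00055802, -0.00010967, -0.0008782 ,
       -0.00071678]), 'effort': array([-1.53750298e-03, -5.31805658e+01, -3.52735734e+01,  7.07558286e-02,
        2.43994006e-02, -4.79655944e-05]), 'eef_pos': array([5.49837245e+02, 1.34758467e-02, 3.02079050e+02]), 'eef_rot': array([-3.14038853e+00, -6.54587043e-05,  1.57082664e+00]), 'wrist_force': array([ 0.10212399,  0.3835508 , -0.91990713]), 'moment': array([ 0.00635889,  0.0300817 , -0.06113737]), 'finger_force': 0.0, 'finger_gap': 94.31259361192087}
scene elbow 0.89 [ 542. -165.   27.] [346. 267.]
scene elbow 0.7 [ 420. -203.   34.] [338. 323.]
scene elbow 0.64 [ 523. -289.   19.] [412. 300.]
scene grip_block 0.84 [ 522. -287.   37.] [412. 292.]
scene grip_block 0.82 [ 416. -201.   74.] [335. 306.]
scene grip_block 0.68 [ 539. -167.   62.] [346. 253.]
scene pins 0.94 [ 539. -162.   17.] [344. 272.]
scene pins 0.79 [ 524. -288.    9.] [411.
[... 805 characters left out ...]
 83.] [290. 176.]
side port 0.52 [520.  57.  66.] [291. 182.]
side tube_81 0.81 [ 478. -370.   -0.] [290. 370.]
side tube_81 0.73 [ 657. -113.   -2.] [369. 255.]
wrist elbow 0.95 [ 536. -165.   31.] [305. 374.]
wrist elbow 0.88 [ 414. -202.   31.] [194. 404.]
wrist elbow 0.82 [ 524. -286.   22.] [296. 460.]
wrist grip_block 0.83 [ 525. -284.   40.] [296. 472.]
wrist grip_block 0.74 [ 415. -203.   72.] [182. 432.]
wrist pins 0.74 [ 539. -168.   24.] [309. 373.]
wrist pins 0.61 [ 520. -287.   12.] [294. 454.]
wrist pump 0.91 [519.  51.   4.] [288. 165.]
wrist pump 0.69 [ 535. -164.   32.] [305. 374.]
wrist port 0.79 [520.  50.  79.] [281. 171.]
wrist tube_81 0.8 [ 657. -118.    0.] [415. 320.]
```

View pics/scene0.png

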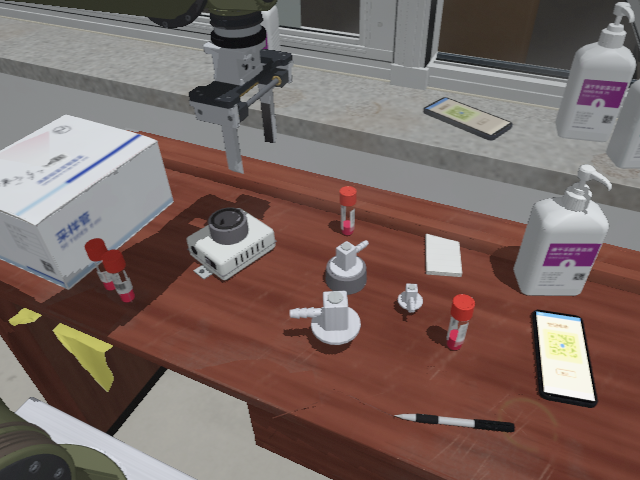

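View pics/wrist0.png

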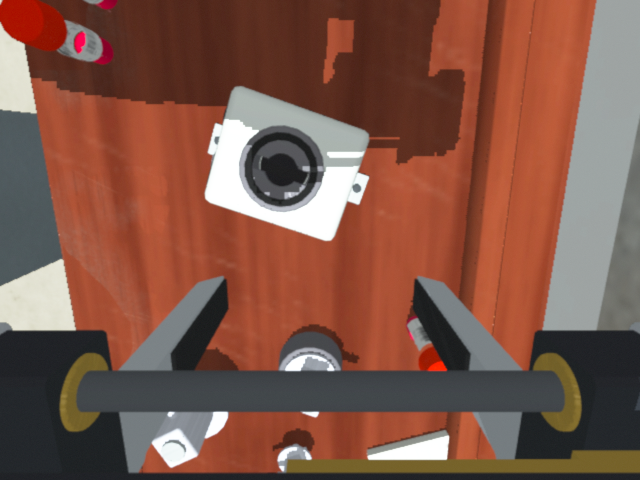

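>>> send_rows([
  [[0,-45,0],0,-1],
  [[0,-45,0],0,-1],
  [[0,-45,0],0,-1],
  [[0,-45,0],0,-1],
  [[0,-40,0],0,-1],
  [[0,0,0],0,-1],
  [[0,0,0],0,-1],
])

```text
clock: 1.9
eef_pos: [549.8, -220.4, 302.3]
eef_rot: [-3.141, -0.0, 1.569]
wrist_force: [-1.1, 0.1, -0.1]
finger_gap: 94.1
finger_force: 0.0
```

```bash
python3 - <<'E'
from h import *
print(read_state()["eef_pos"],read_state()["eef_rot"])
p=camera("wrist")
for t in("elbow","grip_block","pins","cup"):
    for r in spot_point(t,p):
        if r["confidence"]>.2:
            w=world(r["point"],p);print(t,round(r["confidence"],2),w.round(),np.round(proj(w,p)))
print(p["camera_from_world"].round(3),p["fx"])
cv2.imwrite("pics/w1.png",p["color"])
u,v=map(int,proj([540,-166,60],p))
u=min(max(u,120),520);v=min(max(v,100),380)
cv2.imwrite("pics/w1c.png",cv2.resize(p["color"][v-100:v+100,u-120:u+120],None,fx=3,fy=3)); print(u,v)
E
```

```text
[ 549.82173185 -220.4298972   302.32374099] [-3.14114994e+00 -3.87683913e-04  1.56932567e+00]
elbow 0.83 [ 524. -283.   20.] [294. 279.]
elbow 0.63 [ 414. -203.   30.] [175. 204.]
elbow 0.4 [ 541. -162.   60.] [308. 160.]
grip_block 0.86 [ 541. -166.   64.] [307. 166.]
grip_block 0.74 [ 415. -202.   72.] [158. 210.]
grip_block 0.57 [ 520. -283.   36.] [289. 286.]
pins 0.88 [ 522. -284.   10.] [292. 277.]
pins 0.61 [ 538. -166.   23.] [306. 163.]
[[ 1.00000e+00 -1.00000e-03 -1.00000e-03 -5.51323e+02]
 [-1.00000e-03 -9.67000e-01  2.55000e-01 -2.40860e+02]
 [-1.00000e-03 -2.55000e-01 -9.67000e-01  3.35292e+02]
 [ 0.00000e+00  0.00000e+00  0.00000e+00  1.00000e+00]] 379.3136889673416
306 165
```

View pics/w1c.png

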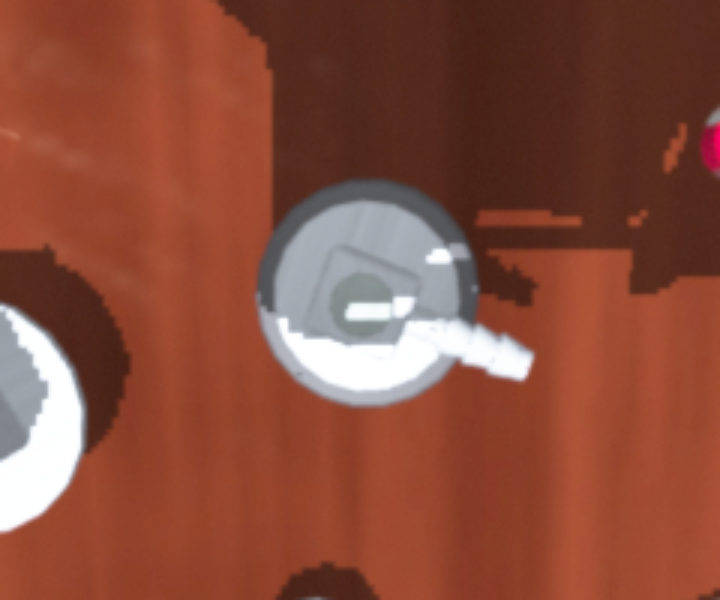

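```bash
python3 - <<'E'
from h import *
p=camera("wrist")
f=lambda u,v,z:ray(186+u/3,65+v/3,z,p)[:2]
top=f(362,303,77);fl=f(367,297,37);tip=f(526,364,56)
corners=[f(*c,77) for c in((342,245),(419,273),(303,332))]
print(top,fl,tip,corners)
for c in (top,fl): d=tip-c;print(np.hypot(*d),np.degrees(np.arctan2(d[1],d[0])))
e=corners[1]-corners[0];print(np.hypot(*e),np.degrees(np.arctan2(e[1],e[0])))
E
```

```text
[ 540.85808248 -164.45785612] [ 540.98597002 -165.02470157] [ 587.2967134  -182.85820627] [array([ 535.70307503, -149.4928698 ]), array([ 555.99474958, -156.63352856]), array([ 524.98913231, -172.12244782])]
49.95116943230632 -21.614926001430476
49.62578808130983 -21.0608737461265
21.511417045126446 -19.38701686299272
```

>>> send_rows([
  [[-1,7,0],8.5,-1],
  [[-1,7,0],8.5,-1],
  [[-1,7,-10],8.5,-1],
  [[-1,7,-20],8.5,-1],
  [[-1,7,-20],8.5,-1],
  [[-1,7,-20],8.5,-1],
  [[-1,7,-20],8.5,-1],
  [[-2,6,-20],8.5,-0.6],
  [[0,0,0],1,-0.4],
  [[0,0,0],0,-0.4],
])

```text
clock: 3.2
eef_pos: [541.3, -164.8, 193.3]
eef_rot: [-3.142, 0.0, 2.772]
wrist_force: [0.5, -0.3, 0.1]
finger_gap: 73.6
finger_force: 0.0
```

```bash
python3 - <<'E'
from h import *
s=read_state();print(s["eef_pos"],s["eef_rot"],s["joints"],s["finger_gap"])
p=camera("wrist")
for t in("elbow","grip_block","pins","cup"):
    for r in spot_point(t,p):
        if r["confidence"]>.2:
            w=world(r["point"],p);print(t,round(r["confidence"],2),w.round(),np.round(proj(w,p)))
cv2.imwrite("pics/w2.png",p["color"])
E
```

```text
[ 541.27022628 -164.81219092  193.31475774] [-3.14154200e+00  3.00876837e-04  2.77240282e+00] [-3.60287628e-01  4.45793284e-01  1.58991452e+00 -5.96720087e-05
  1.10558444e+00 -1.56186735e+00] 73.57724176830138
elbow 0.71 [ 525. -284.   20.] [158. 286.]
elbow 0.64 [ 537. -162.   35.] [322. 247.]
elbow 0.6 [ 416. -201.   28.] [192.  88.]
grip_block 0.83 [ 521. -285.   37.] [144. 291.]
grip_block 0.77 [ 541. -162.   63.] [326. 266.]
grip_block 0.76 [ 414. -202.   74.] [159.  74.]
pins 0.73 [ 521. -284.    9.] [162. 276.]
pins 0.6 [ 418. -202.   19.] [198.  95.]
pins 0.58 [ 538. -167.   22.] [317. 247.]
```

View pics/w2.png

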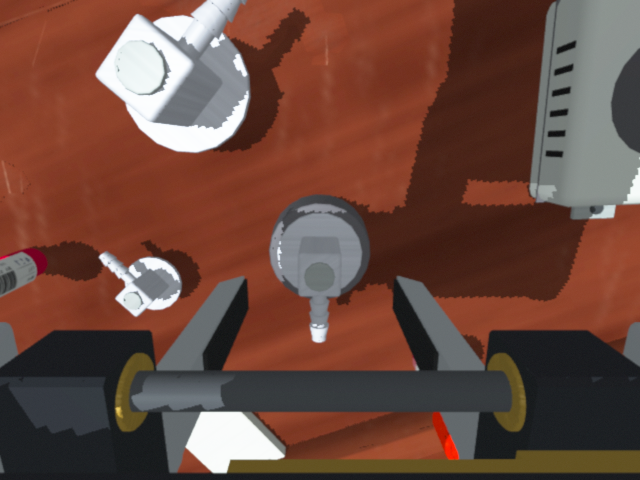

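>>> send_rows([
  [[0,0,-20],0,-0.4],
  [[0,0,-20],0,-0.4],
  [[0,0,-12.5],0,-0.4],
  [[0,0,0],0,-0.4],
  [[0,0,0],0,1],
  [[0,0,0],0,1],
  [[0,0,0],0,1],
  [[0,0,0],0,1],
  [[0,0,0],0,1],
  [[0,0,0],0,1],
], squeeze=58)

```text
clock: 4.45
eef_pos: [541.0, -165.0, 140.3]
eef_rot: [-3.142, 0.0, 2.775]
wrist_force: [0.7, -0.8, 1.1]
finger_gap: 23.8
finger_force: 58.0
```

>>> send_rows([
  [[0,0,20],0,1],
  [[0,0,30],0,1],
  [[0,0,40],0,1],
  [[0,0,40],0,1],
  [[10,25,0],0,1],
  [[16,35,0],0,1],
  [[16,35,0],0,1],
  [[16,35,0],0,1],
  [[16,35,0],0,1],
  [[7,13,0],0,1],
  [[0,0,0],0,1],
  [[0,0,0],0,1],
])

```text
clock: 5.65
eef_pos: [621.7, 12.2, 269.9]
eef_rot: [-3.141, -0.0, 2.775]
wrist_force: [-0.4, 0.5, -1.2]
finger_gap: 23.9
finger_force: 58.0
```

```bash
python3 - <<'E'
from h import *
s=read_state();print(s["eef_pos"],s["eef_rot"],s["joints"],s["finger_gap"],s["wrist_force"])
p=camera("wrist")
for t in("elbow","grip_block","pins","port","pump"):
    for r in spot_point(t,p):
        if r["confidence"]>.2:
            w=world(r["point"],p);print(t,round(r["confidence"],2),w.round(1),np.round(proj(w,p)))
m=regions_of("pump",p)
for r in m: print(r["confidence"],r["mask"].sum())
cv2.imwrite("pics/w3.png",p["color"])
np.savez("w3.npz",m=m[0]["mask"],**p)
E
```

```text
[621.71343301  12.22267443 269.89766987] [-3.14111408e+00 -4.49468752e-04  2.77494107e+00] [-3.91488938e-02  4.86410609e-01  1.34035555e+00 -3.18899530e-04
  1.31540603e+00 -1.24321309e+00] 23.882399741527564 [-0.41622749  0.47834229 -1.2398422 ]
elbow 0.93 [617.6  12.  162.5] [318. 276.]
grip_block 0.56 [618.2  11.8 191.4] [318. 299.]
pins 0.79 [623.3  13.9 151.4] [325. 277.]
pump 0.61 [518.8  51.6   1.1] [321.  98.]
pump 0.48 [622.3  13.3 154.2] [324. 277.]
0.71 22681
```

View pics/w3.png

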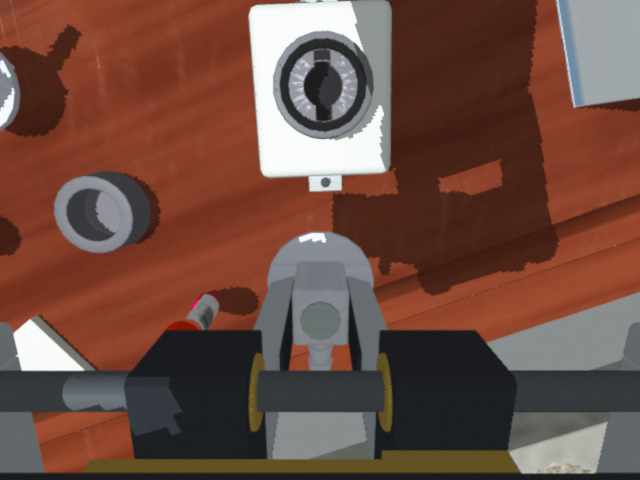

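```bash
python3 - <<'E'
from h import *
p=np.load("w3.npz");g=cv2.cvtColor(p["color"],cv2.COLOR_BGR2GRAY)
roi=g[20:150,260:385];print(ray(323,85,84,p))
b=((roi<60)*255).astype('u1')
cs,_=cv2.findContours(b,cv2.RETR_EXTERNAL,cv2.CHAIN_APPROX_NONE)
for c in sorted(cs,key=cv2.contourArea)[-3:]:
    if cv2.contourArea(c)<300: continue
    e=cv2.fitEllipse(c);u,v=e[0][0]+260,e[0][1]+20
    # fit circle in world
    w=np.array([ray(q[0][0]+260,q[0][1]+20,84,p)[:2] for q in c]);A=np.c_[2*w,np.ones(len(w))];s=np.linalg.lstsq(A,(w**2).sum(1),rcond=None)[0]
    print(cv2.contourArea(c),e,(u,v),s[:2],np.sqrt(s[2]+s[:2]@s[:2]))
def ang(a,b,z):
    d=ray(*b,z,p)-ray(*a,z,p);return np.degrees(np.arctan2(d[1],d[0])),np.hypot(*d[:2])
print("edge",ang((262,177),(390,168),50),"slots",ang((321.5,52),(323,120),82))
cv2.imwrite("pics/w3c.png",cv2.resize(p["color"][0:200,220:420],None,fx=3,fy=3,interpolation=cv2.INTER_CUBIC))
# elbow: flange underside in hand if TCP z gives 30mm
print("block top",ray(320,321,270-78.4+15,p))
E
```

```text
[520.24922503  52.20132126  84.        ]
6027.5 ((62.87366485595703, 64.24188232421875), (84.74308776855469, 90.65571594238281), 3.7669713497161865) (322.87366485595703, 84.24188232421875) [520.51666131  52.00109057] 27.93838164675363
edge (np.float64(72.99958835529428), np.float64(100.94590150030359)) slots (np.float64(-19.537549713118832), np.float64(42.26284679165963))
block top [622.01923515  11.33411177 206.6       ]
```

View pics/w3c.png

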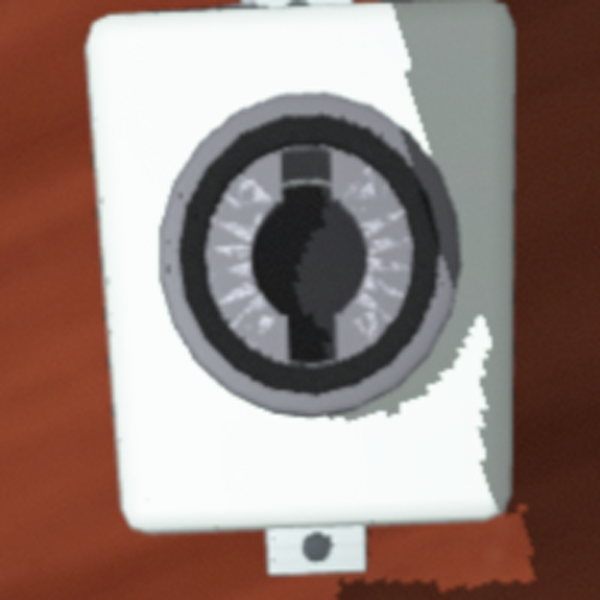

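```bash
python3 - <<'E'
from h import *
from scipy.optimize import least_squares
p=dict(np.load("w3.npz"));g=cv2.cvtColor(p["color"],cv2.COLOR_BGR2GRAY).astype(float)
def fit(c0,z,r,a0,a1,lo,hi):
    # radial max-gradient edge points, world circle at z
    P=[]
    for a in np.radians(np.arange(a0,a1,2)):
        rs=np.arange(lo,hi,.2);pts=np.array([proj([c0[0]+q*np.cos(a),c0[1]+q*np.sin(a),z],p) for q in rs],dtype=np.float32)
        v=cv2.remap(cv2.GaussianBlur(g,(3,3),0).astype('f4'),pts[:,0].copy(),pts[:,1].copy(),cv2.INTER_LINEAR).ravel()
        k=np.argmax(abs(np.gradient(v)));P.append([c0[0]+rs[k]*np.cos(a),c0[1]+rs[k]*np.sin(a)])
    P=np.array(P);f=lambda x:np.hypot(*(P-x[:2]).T)-(r or x[2])
    s=least_squares(f,[*c0,28],loss="soft_l1",f_scale=.3);return s.x,np.median(abs(s.fun)),len(P)
tz=269.9
print("flange",fit((621.7,12.2),tz-103.4,28,100,220,24,32))
print("washer out",fit((520.5,52),84,None,0,360,26,31))
print("port out",fit((520.5,52),82,34,0,360,32,36))
print("washer in",fit((520.5,52),84,None,0,360,20.5,25.5))
E
```

```text
flange (array([620.80531737,  11.91697314,  28.        ]), np.float64(0.25383285394540245), 60)
washer out (array([520.53390514,  51.85436623,  28.54308957]), np.float64(0.1319112627685417), 180)
port out (array([520.93547881,  51.86812034,  28.        ]), np.float64(0.4152372569013316), 180)
washer in (array([520.45322377,  51.81869293,  22.74835758]), np.float64(0.13540193652469412), 180)
```

>>> send_rows([
  [[-15,6,0],1,1],
  [[-25,10,0],1,1],
  [[-25,10,-10],0,1],
  [[-25,10,-15],0,1],
  [[-11,4.3,-15],0,1],
  [[0,0,0],0,1],
  [[0,0,0],0,1],
  [[0,0,0],0,1],
])

```text
clock: 6.8
eef_pos: [521.9, 52.9, 231.0]
eef_rot: [3.141, 0.001, 2.81]
wrist_force: [0.3, 0.1, -0.3]
finger_gap: 23.3
finger_force: 58.0
```

```bash
python3 - <<'E'
from h import *
s=read_state();print(s["eef_pos"],np.degrees(s["eef_rot"]),s["wrist_force"],s["moment"])
a=camera("scene");b=camera("side")
A=[]
for p in(a,b):
    u,v=map(int,proj([520,52,110],p));A.append(cv2.resize(p["color"][v-55:v+55,u-50:u+50],(400,440),interpolation=cv2.INTER_CUBIC))
cv2.imwrite("pics/s4.png",np.hstack(A))
E
```

```text
[521.88106102  52.93415808 231.03001597] [1.79970791e+02 8.03209039e-02 1.60974962e+02] [ 0.27910141  0.11806529 -0.34687283] [ 0.09652219 -0.06899582  0.01639714]
```

View pics/s4.png

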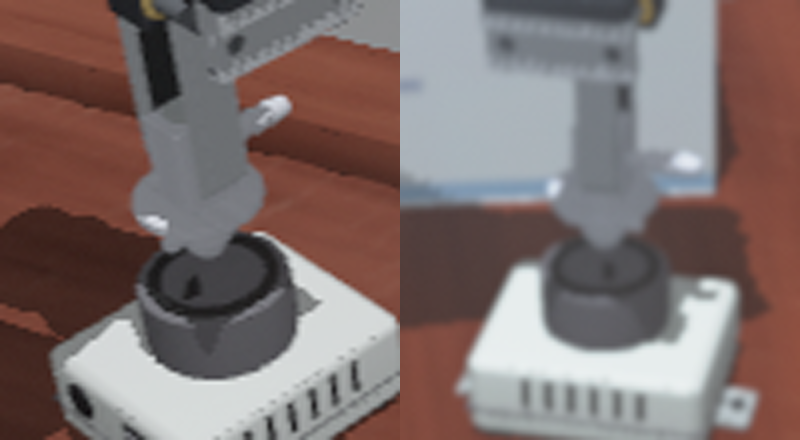

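>>> send_rows([
  [[-0.7,-0.3,0],0,1],
  [[0,0,-5],0,1],
  [[0,0,-5],0,1],
  [[0,0,-5],0,1],
  [[0,0,-4],0,1],
  [[0,0,0],0,1],
  [[0,0,0],0,1],
])

```text
clock: 7.6
eef_pos: [520.3, 53.0, 211.1]
eef_rot: [-3.142, -0.0, 2.81]
wrist_force: [-0.9, 0.6, -0.9]
finger_gap: 23.5
finger_force: 58.0
```

>>> send_rows([
  [[0,-0.2,-1],0,1],
  [[0,0,-1],0,1],
  [[0,0,-1],0,1],
  [[0,0,-1],0,1],
  [[0,0,-1],0,1],
  [[0,0,0],0,1],
])

```text
clock: 8.2
eef_pos: [520.2, 52.8, 206.0]
eef_rot: [-3.141, -0.0, 2.81]
wrist_force: [-0.1, 0.5, -1.0]
finger_gap: 23.8
finger_force: 58.0
```

```bash
python3 - <<'E'
from h import *
s=read_state();print(s["eef_pos"],np.degrees(s["eef_rot"]),s["wrist_force"],s["moment"])
E
```

```text
[520.23635921  52.79901738 205.98458117] [-1.79994503e+02 -1.19007677e-02  1.61001694e+02] [-0.08108048  0.47287967 -0.96254405] [ 0.06986171 -0.07654294 -0.01175486]
```

>>> send_rows([
  [[0,0,-1],0,1],
  [[0,0,-1],0,1],
  [[0,0,-1],0,1],
  [[0,0,0],0,1],
])

```text
clock: 8.6
eef_pos: [520.2, 52.8, 203.0]
eef_rot: [-3.142, -0.0, 2.81]
wrist_force: [0.2, 0.3, -0.2]
finger_gap: 23.6
finger_force: 58.0
```

>>> send_rows([
  [[0,0,-1],0,1],
  [[0,0,-1],0,1],
  [[0,0,-1],0,1],
  [[0,0,0],0,1],
])

```text
clock: 9.0
eef_pos: [520.3, 52.8, 200.0]
eef_rot: [-3.142, -0.0, 2.81]
wrist_force: [0.7, -0.1, 1.4]
finger_gap: 23.6
finger_force: 58.0
```

>>> send_rows([
  [[0,0,-1],0,1],
  [[0,0,-1],0,1],
  [[0,0,-1],0,1],
  [[0,0,-1],0,1],
  [[0,0,-1],0,1],
  [[0,0,0],0,1],
])

```text
clock: 9.6
eef_pos: [520.2, 52.8, 195.0]
eef_rot: [-3.142, -0.0, 2.81]
wrist_force: [0.3, -0.2, -0.7]
finger_gap: 23.7
finger_force: 58.0
```

>>> send_rows([
  [[0,0,-1],0,1],
  [[0,0,-1],0,1],
  [[0,0,-0.5],0,1],
  [[0,0,0],0,1],
])

```text
clock: 10.0
eef_pos: [520.2, 52.8, 192.6]
eef_rot: [-3.141, -0.0, 2.81]
wrist_force: [0.9, -0.4, -0.7]
finger_gap: 23.1
finger_force: 58.0
```

>>> send_rows([
  [[0,0,-0.5],0,1],
  [[0,0,-0.5],0,1],
  [[0,0,0],0,1],
])

```text
clock: 10.3
eef_pos: [520.3, 52.8, 191.8]
eef_rot: [3.142, 0.0, 2.81]
wrist_force: [-1.7, 0.2, 2.9]
finger_gap: 23.8
finger_force: 58.0
```

```bash
cat > r.py <<'E'
from cell import read_state
import numpy as np
s=read_state();print(s["eef_pos"].round(2),"yaw",np.degrees(s["eef_rot"][2]).round(2),s["wrist_force"].round(2),"M",s["moment"].round(3),"j6eff",s["effort"][5].round(3),s["joints"].round(2))
E
python3 r.py
```

```text
[520.33  52.8  191.79] yaw 161.0 [-1.72  0.18  2.92] M [0.016 0.178 0.056] j6eff -0.001 [ 0.03  0.36  1.72 -0.    1.06 -1.21]
```

>>> send_rows([
  [[0,0,-0.3],-2,1],
  [[0,0,0],-2,1],
  [[0,0,0],-2,1],
  [[0,0,0],-2,1],
  [[0,0,0],0,1],
])

```text
clock: 10.8
eef_pos: [520.5, 52.8, 191.6]
eef_rot: [3.141, 0.001, 2.67]
wrist_force: [-0.2, 0.1, 2.7]
finger_gap: 23.6
finger_force: 58.0
```

```bash
python3 r.py
```

```text
[520.5   52.79 191.64] yaw 152.97 [-0.21  0.12  2.73] M [-0.026 -0.128 -0.083] j6eff 0.612 [ 0.03  0.36  1.72 -0.    1.06 -1.07]
```

>>> send_rows([
  [[0,0,0],-2,1],
  [[0,0,0],-2,1],
  [[0,0,0],0,1],
])

```text
clock: 11.1
eef_pos: [520.5, 52.8, 191.6]
eef_rot: [3.141, 0.001, 2.601]
wrist_force: [0.6, 0.4, 3.5]
finger_gap: 23.6
finger_force: 58.0
```

```bash
python3 r.py
```

```text
[520.45  52.79 191.59] yaw 149.02 [0.57 0.36 3.47] M [ 0.055 -0.042 -0.042] j6eff 0.613 [ 0.03  0.36  1.72  0.    1.06 -1.  ]
```

>>> send_rows([
  [[0,0,0],-2,1],
  [[0,0,0],-2,1],
  [[0,0,0],0,1],
])

```text
clock: 11.4
eef_pos: [520.4, 52.8, 191.5]
eef_rot: [3.141, 0.0, 2.532]
wrist_force: [0.0, 0.5, 3.8]
finger_gap: 23.7
finger_force: 58.0
```

```bash
python3 r.py
```

```text
[520.39  52.8  191.49] yaw 145.06 [0.03 0.51 3.75] M [-0.004 -0.031 -0.099] j6eff 0.619 [ 0.03  0.36  1.72 -0.    1.06 -0.93]
```

>>> send_rows([
  [[0,0,0],-2,1],
  [[0,0,0],-2,1],
  [[0,0,0],0,1],
])

```text
clock: 11.7
eef_pos: [520.4, 52.8, 191.5]
eef_rot: [3.141, 0.0, 2.462]
wrist_force: [-0.4, -0.6, 3.3]
finger_gap: 24.0
finger_force: 58.0
```

```bash
python3 r.py
```

```text
[520.37  52.76 191.49] yaw 141.08 [-0.42 -0.63  3.29] M [-0.09  -0.051 -0.025] j6eff 0.625 [ 0.03  0.36  1.72 -0.    1.06 -0.86]
```

>>> send_rows([
  [[0,0,0],-2,1],
  [[0,0,0],-2,1],
  [[0,0,0],0,1],
])

```text
clock: 12.0
eef_pos: [520.3, 52.7, 191.5]
eef_rot: [3.142, 0.0, 2.393]
wrist_force: [-0.4, -1.5, 4.2]
finger_gap: 23.9
finger_force: 58.0
```

```bash
python3 r.py
```

```text
[520.34  52.7  191.45] yaw 137.09 [-0.36 -1.52  4.25] M [-0.203 -0.011 -0.047] j6eff 0.632 [ 0.03  0.36  1.72 -0.    1.06 -0.79]
```

>>> send_rows([
  [[0,0,0],-2,1],
  [[0,0,0],-2,1],
  [[0,0,0],0,1],
])

```text
clock: 12.3
eef_pos: [520.3, 52.6, 191.4]
eef_rot: [-3.141, 0.0, 2.323]
wrist_force: [-0.0, -2.8, 3.9]
finger_gap: 23.8
finger_force: 58.0
```

```bash
python3 r.py
```

```text
[520.32  52.63 191.4 ] yaw 133.1 [-0.03 -2.83  3.88] M [-0.482  0.083 -0.046] j6eff 0.639 [ 0.03  0.36  1.72 -0.    1.06 -0.72]
```

>>> send_rows([
  [[0,0,0],-2,1],
  [[0,0,0],-2,1],
  [[0,0,0],0,1],
])

```text
clock: 12.6
eef_pos: [520.3, 52.6, 191.4]
eef_rot: [-3.141, 0.0, 2.253]
wrist_force: [-0.5, -3.9, 2.7]
finger_gap: 23.9
finger_force: 58.0
```

```bash
python3 r.py
```

```text
[520.27  52.6  191.36] yaw 129.1 [-0.53 -3.87  2.75] M [-0.706  0.113 -0.049] j6eff 0.647 [ 0.03  0.36  1.72 -0.    1.06 -0.65]
```

>>> send_rows([
  [[0,0,0],-2,1],
  [[0,0,0],-2,1],
  [[0,0,0],0,1],
])

```text
clock: 12.9
eef_pos: [520.2, 52.5, 191.3]
eef_rot: [-3.141, 0.0, 2.183]
wrist_force: [-1.5, -5.0, 4.3]
finger_gap: 23.6
finger_force: 58.0
```

```bash
python3 r.py
```

```text
[520.21  52.54 191.3 ] yaw 125.1 [-1.5  -5.01  4.31] M [-0.973  0.312  0.012] j6eff 0.656 [ 0.03  0.36  1.72 -0.    1.06 -0.58]
```

>>> send_rows([
  [[-0.1,-0.5,0],-2,1],
  [[0,0,0],-2,1],
  [[0,0,0],0,1],
])

```text
clock: 13.2
eef_pos: [520.2, 52.3, 191.4]
eef_rot: [3.142, -0.0, 2.114]
wrist_force: [-1.3, -2.9, 3.3]
finger_gap: 23.9
finger_force: 58.0
```

```bash
python3 r.py
```

```text
[520.19  52.35 191.37] yaw 121.11 [-1.33 -2.88  3.27] M [-0.459  0.169 -0.017] j6eff 0.64 [ 0.03  0.36  1.72  0.    1.06 -0.51]
```

>>> send_rows([
  [[0,-0.2,0],-2,1],
  [[0,0,0],-2,1],
  [[0,0,0],0,1],
])

```text
clock: 13.5
eef_pos: [520.2, 52.2, 191.4]
eef_rot: [3.141, -0.0, 2.044]
wrist_force: [-0.7, -1.4, 4.4]
finger_gap: 23.5
finger_force: 58.0
```

```bash
python3 r.py
```

```text
[520.19  52.21 191.38] yaw 117.11 [-0.73 -1.38  4.36] M [-0.209  0.112 -0.012] j6eff 0.636 [ 0.03  0.36  1.72  0.    1.06 -0.44]
```

>>> send_rows([
  [[-0.1,-0.2,0],-2,1],
  [[0,0,0],-2,1],
  [[0,0,0],0,1],
])

```text
clock: 13.8
eef_pos: [520.1, 52.1, 191.4]
eef_rot: [3.141, -0.0, 1.974]
wrist_force: [0.3, 0.3, 4.1]
finger_gap: 23.6
finger_force: 58.0
```

```bash
python3 r.py
```

```text
[520.14  52.08 191.39] yaw 113.11 [0.32 0.31 4.1 ] M [ 0.013  0.018 -0.025] j6eff 0.628 [ 0.03  0.36  1.72  0.    1.06 -0.37]
```

>>> send_rows([
  [[0,-0.1,0],-2,1],
  [[0,0,0],-2,1],
  [[0,0,0],0,1],
])

```text
clock: 14.1
eef_pos: [520.1, 51.9, 191.4]
eef_rot: [3.141, -0.0, 1.904]
wrist_force: [-0.8, 1.3, 3.2]
finger_gap: 23.5
finger_force: 58.0
```

```bash
python3 r.py
```

```text
[520.14  51.95 191.38] yaw 109.11 [-0.8   1.27  3.19] M [ 0.115 -0.029 -0.053] j6eff 0.628 [ 0.03  0.36  1.72  0.    1.06 -0.3 ]
```

>>> send_rows([
  [[0,0,0],-2,1],
  [[0,0,0],-2,1],
  [[0,0,0],0,1],
])

```text
clock: 14.4
eef_pos: [520.1, 51.9, 191.4]
eef_rot: [3.141, -0.0, 1.835]
wrist_force: [-0.7, -0.4, 4.7]
finger_gap: 23.8
finger_force: 58.0
```

```bash
python3 r.py
```

```text
[520.1   51.89 191.36] yaw 105.11 [-0.68 -0.4   4.73] M [ 0.077  0.143 -0.006] j6eff 0.643 [ 0.03  0.36  1.72  0.    1.06 -0.23]
```

>>> send_rows([
  [[0,0,0],-2,1],
  [[0,0,0],-2,1],
  [[0,0,0],0,1],
])

```text
clock: 14.7
eef_pos: [519.8, 51.9, 191.3]
eef_rot: [-3.141, -0.0, 1.765]
wrist_force: [-3.4, 1.3, 5.6]
finger_gap: 23.7
finger_force: 58.0
```

```bash
python3 r.py; python3 - <<'E'
from h import *
a=camera("wrist");b=camera("scene")
u,v=map(int,proj([520,52,110],b))
cv2.imwrite("pics/s5.png",np.hstack([a["color"][150:480,160:480],cv2.resize(b["color"][v-55:v+55,u-55:u+55],(330,330))]))
E
```

```text
[519.77  51.91 191.27] yaw 101.12 [-3.42  1.26  5.58] M [0.091 0.669 0.051] j6eff 0.658 [ 0.03  0.36  1.72  0.    1.06 -0.16]
```

View pics/s5.png

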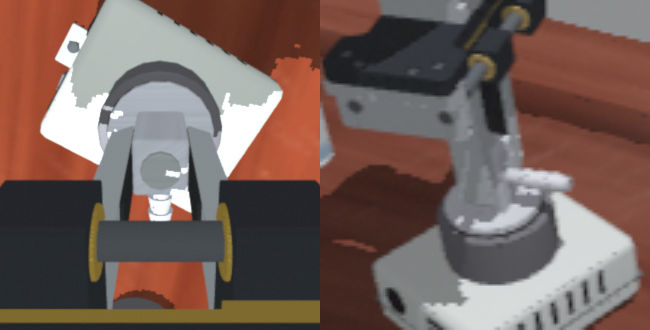

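>>> send_rows([
  [[0,0,0],-2,1],
  [[0,0,0],0,1],
])

```text
clock: 15.0
eef_pos: [519.7, 51.9, 191.2]
eef_rot: [-3.14, -0.0, 1.73]
wrist_force: [-4.8, 1.3, 6.1]
finger_gap: 23.6
finger_force: 58.0
```

```bash
python3 r.py
```

```text
[519.66  51.94 191.23] yaw 99.13 [-4.78  1.31  6.14] M [0.051 0.85  0.279] j6eff 0.779 [ 0.03  0.36  1.72  0.    1.06 -0.13]
```

>>> send_rows([
  [[0,0,0],-2,1],
  [[0,0,0],0,1],
])

```text
clock: 15.2
eef_pos: [519.6, 51.9, 191.3]
eef_rot: [-3.14, -0.0, 1.695]
wrist_force: [-5.0, 0.0, 6.8]
finger_gap: 23.5
finger_force: 58.0
```

```bash
python3 r.py
```

```text
[519.64  51.93 191.25] yaw 97.14 [-4.96  0.03  6.76] M [0.061 1.036 0.251] j6eff 0.802 [ 0.03  0.36  1.72  0.    1.06 -0.1 ]
```

>>> send_rows([
  [[-0.4,0,0.3],-2,1],
  [[0,0,0],-2,1],
  [[0,0,0],-2,1],
  [[0,0,0],-2,1],
  [[0,0,0],0,1],
])

```text
clock: 15.7
eef_pos: [519.3, 51.9, 191.3]
eef_rot: [-3.14, -0.0, 1.556]
wrist_force: [-3.7, -0.8, 3.3]
finger_gap: 23.8
finger_force: 58.0
```

```bash
python3 r.py
```

```text
[519.3   51.9  191.35] yaw 89.13 [-3.69 -0.77  3.31] M [0.062 0.72  0.234] j6eff 0.913 [0.03 0.36 1.72 0.   1.06 0.04]
```

>>> send_rows([
  [[-0.2,0,0],-2,1],
  [[0,0,0],-2,1],
  [[0,0,0],-2,1],
  [[0,0,0],-2,1],
  [[0,0,0],0,1],
])

```text
clock: 16.2
eef_pos: [519.1, 51.9, 191.4]
eef_rot: [-3.14, 0.0, 1.416]
wrist_force: [-4.9, 0.4, 3.9]
finger_gap: 23.5
finger_force: 58.0
```

```bash
python3 r.py
```

```text
[519.12  51.9  191.35] yaw 81.13 [-4.88  0.42  3.93] M [0.159 0.967 0.237] j6eff 0.913 [0.03 0.36 1.72 0.   1.06 0.18]
```

>>> send_rows([
  [[-0.2,0,0],-2,1],
  [[0,0,0],-2,1],
  [[0,0,0],-2,1],
  [[0,0,0],-2,1],
  [[0,0,0],-2,1],
  [[0,0,0],-1,1],
  [[0,0,0],0,1],
  [[0,0,0],0,1],
])

```text
clock: 17.0
eef_pos: [518.9, 51.9, 191.4]
eef_rot: [-3.14, 0.0, 1.225]
wrist_force: [-4.8, 0.8, 3.2]
finger_gap: 23.5
finger_force: 58.0
```

```bash
python3 r.py; python3 - <<'E'
from h import *
a=camera("wrist");b=camera("scene")
u,v=map(int,proj([520,52,110],b))
cv2.imwrite("pics/s6.png",np.hstack([a["color"][150:480,160:480],cv2.resize(b["color"][v-55:v+55,u-55:u+55],(330,330))]))
E
```

```text
[518.94  51.9  191.41] yaw 70.16 [-4.78  0.82  3.21] M [0.281 1.087 0.3  ] j6eff 0.314 [0.03 0.36 1.72 0.   1.06 0.38]
```

View pics/s6.png

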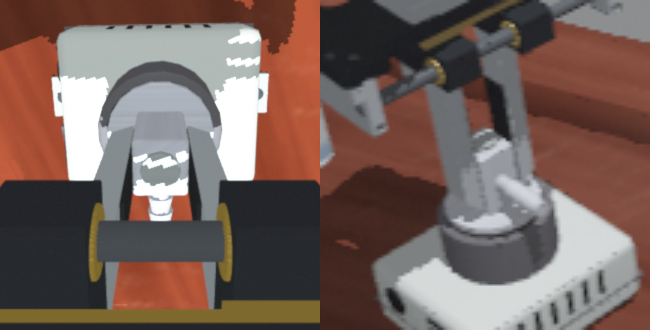

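>>> send_rows([
  [[-0.4,0,0],0,1],
  [[0,0,0],0,1],
  [[0,0,0],0,-0.2],
  [[0,0,0],0,-0.2],
  [[0,0,0],0,-0.2],
  [[0,0,0],0,-0.2],
  [[0,0,5],0,-0.2],
  [[0,0,20],0,-0.2],
  [[0,0,40],0,-0.2],
  [[0,0,45],0,-0.2],
  [[0,0,0],0,-0.2],
])

```text
clock: 18.2
eef_pos: [520.0, 51.9, 307.8]
eef_rot: [3.133, -0.004, 1.222]
wrist_force: [0.2, 0.2, -0.5]
finger_gap: 56.5
finger_force: 0.0
```

```bash
python3 r.py; python3 - <<'E'
from h import *
for n in("wrist","scene","side"):
    p=camera(n)
    for t in("elbow","grip_block","tube_81"):
        for r in spot_point(t,p):
            w=world(r["point"],p)
            if r["confidence"]>.3: print(n,t,w.round(1))
    if n=="wrist": A=[p["color"][100:430,160:490]]
    else:
        u,v=map(int,proj([520,52,110],p));A.append(cv2.resize(p["color"][v-55:v+55,u-35:u+35],(210,330)))
cv2.imwrite("pics/s7.png",np.hstack(A))
E
```

```text
[520.05  51.86 307.76] yaw 70.0 [ 0.19  0.22 -0.53] M [ 0.021  0.042 -0.006] j6eff -0.002 [0.03 0.23 1.6  0.   1.31 0.38]
wrist elbow [ 413.1 -201.4   29.8]
wrist elbow [518.2  53.9  86.9]
wrist grip_block [521.7  54.8 115.8]
wrist tube_81 [ 6.581e+02 -1.188e+02 -5.000e-01]
scene elbow [520.4  55.   79. ]
scene elbow [ 420.9 -202.9   32.1]
scene elbow [ 522.  -286.4   18.9]
scene grip_block [ 520.  -287.6   36. ]
scene grip_block [519.   51.2 113.9]
scene grip_block [ 415.5 -198.9   74.1]
scene tube_81 [ 6.528e+02 -1.212e+02  5.000e-01]
scene tube_81 [ 480.5 -369.9   -5.9]
side elbow [522.2  49.3  87.2]
side elbow [ 418.9 -200.6   33.2]
side elbow [ 520.1 -280.6   21.9]
side grip_block [ 518.2 -286.4   43.6]
side grip_block [522.8  59.2 119.7]
side grip_block [ 416.3 -197.2   69.2]
side tube_81 [ 4.787e+02 -3.710e+02 -1.000e-01]
side tube_81 [ 659.  -117.3   -3.2]
```

View pics/s7.png

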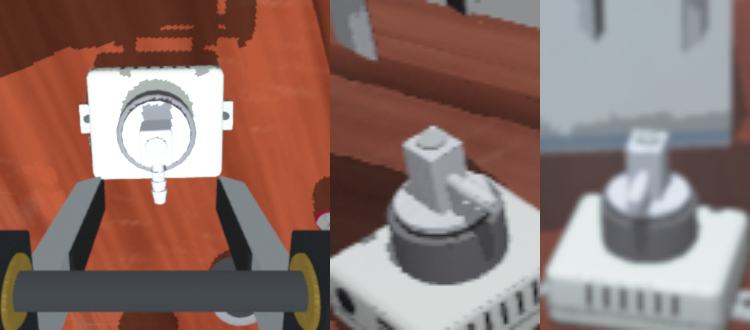

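The pictures show the fitting seated flat and upright, with its barb at crop pixel (160,190). It is released, and the tubes have not moved.

```bash
python3 -c "
from cell import sign_off
print(sign_off())"
```

```text
the job is handed in; nothing more can be done
None
```

The middle-sized elbow is seated in the port, turned about 30° past where the resistance rose, and released. Both tubes are where they were and the job is handed in; the hand-in gave no verdict.

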